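# Sound a blind bore with the depth rod and set the cut-off stop to it

## Task

Take the depth rod from its rest and slide it into the bore of the clamped handle until it bottoms; leave it lying there, on the bottom. Read from the exposed length how deep the bore is, and set the length stop of the cut-off jig to that depth, so that a dowel cut there would just fill the bore. Leave the glue bottle, the bead box and the pliers where they are.

Things in the scene. Friction and masses are not known exactly. Their poses are not given: they have to be found in the camera images.
- handle: the clamped one of four alike turned wooden handles: 41 mm thick, 125 mm long, brass ferrule at the front end. Fixed. Blind bore along the axis from the front face: 15 mm wide, first 4 mm countersunk to 21 mm, flat bottom, depth from the front face unknown, 50 to 90 mm, different every time (the rules call the bottom's middle bore_end; it is not told). Origin on the axis, 60 mm behind the front face; +y points out of the mouth (front face at y = +60 mm), z up
- cradle: fixed wooden V-cradle in which the four handles lie side by side, 54 mm apart, axes level 55 mm above the bench, mouths on the same side. Origin on the bench under its middle; its y axis is parallel to the handles'. A steel hold-down clamp stands at its +x end and holds the handle in the last groove, farthest to +x; clamp up to 108 mm high, at least 30 mm behind the front faces
- depth_rod: loose round steel rod, 12 mm thick, 200 mm long, about 0.2 kg; its last 20 mm are a dark knob 18 mm thick, too thick for the bores; dark ring marks every 10 mm from the tip. Origin on its axis at mid-length, +x along it to the tip; may be rolled about that axis. Starts lying level, axis 45 mm above the bench, on a fixed wooden rest, tip roughly towards the cradle's mouths
- rod_tip (a point): centre of the rod's plain end face (the end that goes into the bore)
- tool_rest: the rod's fixed wooden rest: base 160 x 60 x 12 mm with two notched posts (12 mm thick along the rod, 44 mm wide, 49 mm high) 60 mm either side of its middle. Origin on the bench under its middle, x along the rod
- stop (a joint): the length stop of the cut-off jig: m from the saw kerf (the slit across the jig) to the stop's face towards the kerf, i.e. the length that would be cut. Slides 0 to 0.15 against about 3 N of friction, stays where it is left; starts beyond 0.105. A steel rule with a tick every 10 mm from the kerf is let into the jig
- stop_grip (a point): middle of the stop, an aluminium block 30 mm long along the slide and 44 mm across it, 18 to 68 mm above the bench, with a black thumb knob on its -y side. The point lies 50 mm above the bench and 15 mm from the face towards the kerf. Its x axis points along the slide away from the kerf (joint growing), z up. Fence 48 mm high, from 25 mm to its +y side; clear before and behind along x
- glue_bottle: bystander: white bottle with orange cap, 56 mm wide, 150 mm high, origin under its centre
- bead_box: bystander: open wooden box 120 x 160 x 45 mm of wooden beads, origin under its centre
- pliers: bystander: pliers with blue handles lying flat, 165 mm long, 14 mm thick, origin at the rivet
Not all that is in view belongs to the job. There is more than one size of the depth_rod; the one meant has the size given above.

How it is judged:
On the way:
1. the rod has bottomed in the bore of the clamped handle (x of rod_tip in the frame of handle between -0.007 and 0.007 m and z of rod_tip in the frame of handle between -0.007 and 0.007 m and distance between rod_tip and bore_end below 0.004 m), for 0.2 s.
At the end, for the whole second after the job is handed in: The rod lies released and at rest in the bore of the clamped handle with its tip on the bottom (centre within 4 mm of the bottom's middle), and the length stop stands, still, at the length of rod that is in the bore, which is the bore's depth, within 2.5 mm (all of step 1 and ((y of rod_tip in the frame of handle between 0.012 and 0.014 m and value of joint stop between 0.0435 and 0.0505 m) or (y of rod_tip in the frame of handle between 0.01 and 0.012 m and value of joint stop between 0.0455 and 0.0525 m) or (y of rod_tip in the frame of handle between 0.008 and 0.01 m and value of joint stop between 0.0475 and 0.0545 m) or (y of rod_tip in the frame of handle between 0.006 and 0.008 m and value of joint stop between 0.0495 and 0.0565 m) or (y of rod_tip in the frame of handle between 0.004 and 0.006 m and value of joint stop between 0.0515 and 0.0585 m) or (y of rod_tip in the frame of handle between 0.002 and 0.004 m and value of joint stop between 0.0535 and 0.0605 m) or (y of rod_tip in the frame of handle between 0 and 0.002 m and value of joint stop between 0.0555 and 0.0625 m) or (y of rod_tip in the frame of handle between -0.002 and 0 m and value of joint stop between 0.0575 and 0.0645 m) or (y of rod_tip in the frame of handle between -0.004 and -0.002 m and value of joint stop between 0.0595 and 0.0665 m) or (y of rod_tip in the frame of handle between -0.006 and -0.004 m and value of joint stop between 0.0615 and 0.0685 m) or (y of rod_tip in the frame of handle between -0.008 and -0.006 m and value of joint stop between 0.0635 and 0.0705 m) or (y of rod_tip in the frame of handle between -0.01 and -0.008 m and value of joint stop between 0.0655 and 0.0725 m) or (y of rod_tip in the frame of handle between -0.012 and -0.01 m and value of joint stop between 0.0675 and 0.0745 m) or (y of rod_tip in the frame of handle between -0.014 and -0.012 m and value of joint stop between 0.0695 and 0.0765 m) or (y of rod_tip in the frame of handle between -0.016 and -0.014 m and value of joint stop between 0.0715 and 0.0785 m) or (y of rod_tip in the frame of handle between -0.018 and -0.016 m and value of joint stop between 0.0735 and 0.0805 m) or (y of rod_tip in the frame of handle between -0.02 and -0.018 m and value of joint stop between 0.0755 and 0.0825 m) or (y of rod_tip in the frame of handle between -0.022 and -0.02 m and value of joint stop between 0.0775 and 0.0845 m) or (y of rod_tip in the frame of handle between -0.024 and -0.022 m and value of joint stop between 0.0795 and 0.0865 m) or (y of rod_tip in the frame of handle between -0.026 and -0.024 m and value of joint stop between 0.0815 and 0.0885 m) or (y of rod_tip in the frame of handle between -0.028 and -0.026 m and value of joint stop between 0.0835 and 0.0905 m) or (y of rod_tip in the frame of handle between -0.03 and -0.028 m and value of joint stop between 0.0855 and 0.0925 m) or (y of rod_tip in the frame of handle between -0.032 and -0.03 m and value of joint stop between 0.0875 and 0.0945 m) or (y of rod_tip in the frame of handle between -0.034 and -0.032 m and value of joint stop between 0.0895 and 0.0965 m)) and linear speed of depth_rod below 0.02 m/s and velocity of joint stop between -0.01 and 0.01 m/s); the robot touches nothing.
It fails at once if glue bottle moved by more than 25 mm (distance of glue_bottle from where it was at the start of the episode above 0.025 m).
It fails at once if bead box moved by more than 25 mm (distance of bead_box from where it was at the start of the episode above 0.025 m).
It fails at once if pliers moved by more than 25 mm (distance of pliers from where it was at the start of the episode above 0.025 m).
It also fails if it takes over 48 s, if anything falls off the work surface, if the arm or the gripper's body presses on something with over 40 N, if the wrist force passes 120 N, or if a joint passes its speed limit or range.

## Robot

A 6-joint arm with a two-finger parallel gripper is mounted at the origin on the work surface. World frame = base frame: x ahead of the robot, y to its left, z up, the work surface at z = 0. Lengths are in m, angles in rad, forces in N, time in s.
With the tool pointing down it reaches from about 0.35 to 0.975 m from the base axis. Payload 17.4 kg.
Tool frame: the origin (TCP) lies where the fingers leave the gripper's body, on its centre line; the fingertips stand 73 mm ahead of it and the grasp point (between the pads) lies ctrl.hold_point_z ahead of it (ctrl.hold_point_z is the distance from the TCP to the grasp point, in m); z points along the fingers, y is the line along which they close (so a half turn about z gives the same grasp; the last joint's range is limited). The gripper opens to 85 mm and grips with 20 to 120 N. Pads are 22 mm wide; open, the fingers measure 114 mm over their backs; the gripper's body (76 mm by 85 mm) begins 54 mm behind the grasp point. The pads swing forward as they close: fully open they stand 13 mm farther back than shut.
Start: joints at [1.149, 0.116, 1.442, -0, 1.584, -0.038], TCP at [0.253, 0.626, 0.304] pointing down, gripper open.
Joint ranges: [-2.83, 2.83], [-0.83, 2.19], [0.07, 2.5], [-1.14, 4.28], [0.01, 3], [-2.97, 2.97]. Speed limits (rad/s): [1.89, 1.89, 2.22, 3.14, 3.14, 3.14].

## Interface

Orientations are given as a unit quaternion [x, y, z, w].
In Python, from plant import ctrl, read_camera, finder gives the robot as it stands.
- The arm moves only by the tool play_rows, never from a script. Its argument "series" is a list of rows, each a list of 5 numbers: the finger opening in cm, from 0 to 8.54, then the shift along the world's x, y, z in cm, then the turn about the world's z in degrees. A call has 1 to 12 rows; each row shifts and turns the commanded pose from where the row before left it; what a row does not reach is not made up. A row lasts 1/12 s, in which the tool goes at most 41.7 mm and 7.16 degrees, less where a joint would pass 70% of its speed; a pose out of reach is approached as far as the arm can. A call is refused whole if a number of a shift passes 4.17 or a number of a turn 7.16, either way. A call with a gripper value outside its range is refused whole. The fingers move at their own pace and stop on an object; the grip force is fixed at half the most. Time passes only in rows, so rows that do not move let the fingers close. It gives the time, the measured TCP pose, the force, the opening and the grip force at its end, in the units of the state.
- ctrl.sense(): the state, without advancing time (a new reading comes with each control period).
- read_camera(name): name is "side" or "top"; returns a dict with "img" (384x512x3 uint8, red, green, blue), "range_z" (384x512 float32, m along the optical axis (not along the pixel's ray), 0 where there is no reading), "fx", "fy", "cx", "cy" (pixels), "eye" and "attitude" of the camera in the world. Camera axes: x right, y up, looking along -z (the intrinsics and any distortion apply to the point x, -y, -z); pixel columns grow to the right and rows downward; lengths in m; the calibration is good to about 2 mm. A picture is of the moment at which its call begins.
- ctrl.sign_off(): hands the job in; it is judged then, once.
Trained networks look in a picture, given as the dict that the camera call returned (one of the last four; its "shot" number tells which), for a name from the list of things; names that differ only in an ending like _2 or _b are one class to them, and where a whole thing is asked for, a point or a joint stands for the part that bears it (a point fixed in the world has none). Each returns a list of dicts, best first, with "confidence" (0 to 1); they miss things now and then, are a little off and sometimes report something else, mostly with a low value. They report only what shows in the picture. A call takes as long as a camera call. They do not tell look-alikes from the thing itself.
- finder.search_frame(label, picture): "at" ([column, row] as shares, 0 to 1, of the picture: columns of its width, rows of its height, amid what is visible of it).
- finder.silhouettes(label, picture): "mask" (384x512 bool, what is visible of it) and "at" ([column, row] as shares, 0 to 1, of the picture: columns of its width, rows of its height, amid what is visible of it).
- finder.place_of(label, picture): "at" ([column, row] as shares, 0 to 1, of the picture: columns of its width, rows of its height: a listed point, or the origin of a listed thing).
The state is a dict: "time_s": time; "qpos": joint angles; "dq": joint speeds; "joint_torque": joint torques, N m; "tool_pos": TCP position; "orientation": TCP orientation; "contact_force": force on the tool from outside, world axes, zero at the start; "moment": the same for the moment, N m; "width": opening from 0.0 (shut) to 1.0 (fully open); "gripper_force": force on a finger pad.
Only numpy, scipy, OpenCV 4.12 (cv2) and the standard library are available. Lean on these libraries where they do the work, as an engineer would, in place of code of your own. Each camera call takes 0.05 s, during which the arm holds its last target. There are 200 camera calls.

## Working session

There is one attempt and no reset: what is moved stays moved. The work goes in short steps, Python scripts to look and compute and a tool call to move; the robot and the scene stay as the last step left them, time stands still between calls to the robot, and variables do not carry over. Pictures are saved under pics/ and viewed, at most 10 in all, crops included, and the job is handed in when it is done.

Besides the shell and the picture viewer there is one more tool, called after ">>>" by a JSON object that holds its "method" and its "body", one argument or row to a line. play_rows: Moves the arm, as the interface text tells. Its arguments: {"type":"object","properties":{"series":{"type":"array","items":{"type":"array","items":{"type":"number"}}}},"required":["series"]}

```bash
mkdir -p pics; cat > h.py <<'E'
import numpy as np, cv2
from scipy.spatial.transform import Rotation as R
from plant import ctrl, read_camera, finder
def world(p,u,v,d=None):
    u=np.asarray(u,float);v=np.asarray(v,float)
    if d is None: d=p["range_z"][v.astype(int),u.astype(int)]
    c=np.stack([(u-p["cx"])/p["fx"]*d,-(v-p["cy"])/p["fy"]*d,-d*np.ones_like(u)],-1)
    return R.from_quat(p["attitude"]).apply(c)+p["eye"]
def cloud(p):
    v,u=np.mgrid[:384,:512]; return world(p,u.ravel(),v.ravel()).reshape(384,512,3)
def at_z(p,u,v,z):
    a=world(p,u,v,1.0); e=np.array(p["eye"]); d=a-e
    return e+d*((z-e[2])/d[...,2])[...,None]
def pix(p,X):
    c=R.from_quat(p["attitude"]).inv().apply(np.asarray(X)-p["eye"])
    return np.stack([p["cx"]+p["fx"]*c[...,0]/-c[...,2],p["cy"]+p["fy"]*c[...,1]/c[...,2]],-1)
E
python3 - <<'E'
from h import *
for n in("top","side"):
    p=read_camera(n); print(n,[k for k in p],p["fx"],p["cx"],p["cy"],p["eye"],p["attitude"])
    cv2.imwrite(f"pics/{n}0.png",cv2.resize(p["img"][:,:,::-1],(800,600)))
    for l in("handle","cradle","depth_rod","rod_tip","tool_rest","stop_grip","glue_bottle","bead_box","pliers"):
        for r in finder.place_of(l,p)[:4]:
            u,v=r["at"][0]*512,r["at"][1]*384
            print(l,round(r["confidence"],2),round(u),round(v),world(p,min(u,511),min(v,383)).round(3))
s=ctrl.sense();print(s["tool_pos"],s["orientation"],ctrl.hold_point_z,s["time_s"])
E
```

```text
top ['img', 'range_z', 'fx', 'fy', 'cx', 'cy', 'eye', 'attitude', 'shot'] 469.39264784601414 261.7030853879991 187.37777903924123 [ 0.393148   -0.02572321  1.36509959] [ 0.0356763  -0.03981629 -0.69888055  0.71323757]
handle 0.58 337 163 [ 0.604 -0.239  0.078]
cradle 0.56 338 192 [ 0.53  -0.251  0.018]
depth_rod 0.74 226 214 [0.458 0.066 0.05 ]
depth_rod 0.45 110 123 [0.722 0.419 0.001]
rod_tip 0.76 258 213 [ 0.462 -0.023  0.05 ]
tool_rest 0.57 225 215 [0.455 0.068 0.051]
stop_grip 0.61 129 179 [0.554 0.351 0.015]
glue_bottle 0.75 402 204 [ 0.494 -0.422  0.064]
bead_box 0.68 189 136 [0.68  0.181 0.034]
pliers 0.65 260 135 [ 0.691 -0.023  0.017]
side ['img', 'range_z', 'fx', 'fy', 'cx', 'cy', 'eye', 'attitude', 'shot'] 473.70466439904004 261.9746850742676 188.3461825650766 [ 0.09819245 -0.98691317  1.09217262] [ 0.37567399 -0.08167433 -0.20105144  0.9009865 ]
handle 0.87 312 227 [ 0.595 -0.252  0.069]
cradle 0.6 288 251 [ 0.491 -0.302  0.073]
depth_rod 0.59 258 111 [0.724 0.401 0.005]
depth_rod 0.5 225 175 [0.459 0.073 0.05 ]
rod_tip 0.52 275 118 [0.767 0.337 0.003]
rod_tip 0.44 238 201 [ 0.462 -0.018  0.014]
tool_rest 0.71 228 187 [0.46  0.057 0.008]
stop_grip 0.69 213 125 [0.521 0.342 0.046]
stop_grip 0.55 315 310 [ 0.479 -0.475  0.046]
glue_bottle 0.71 316 307 [ 0.48  -0.477  0.061]
glue_bottle 0.56 227 188 [0.457 0.057 0.003]
bead_box 0.9 276 146 [0.683 0.159 0.025]
pliers 0.78 308 187 [ 0.7   -0.045 -0.002]
pliers 0.38 317 311 [ 0.483 -0.478  0.039]
[0.25272124 0.62591019 0.30392019] [ 1.90691398e-01  9.81650035e-01 -9.95732466e-08 -1.01480724e-05] 0.0539 1.0
```

View pics/top0.png

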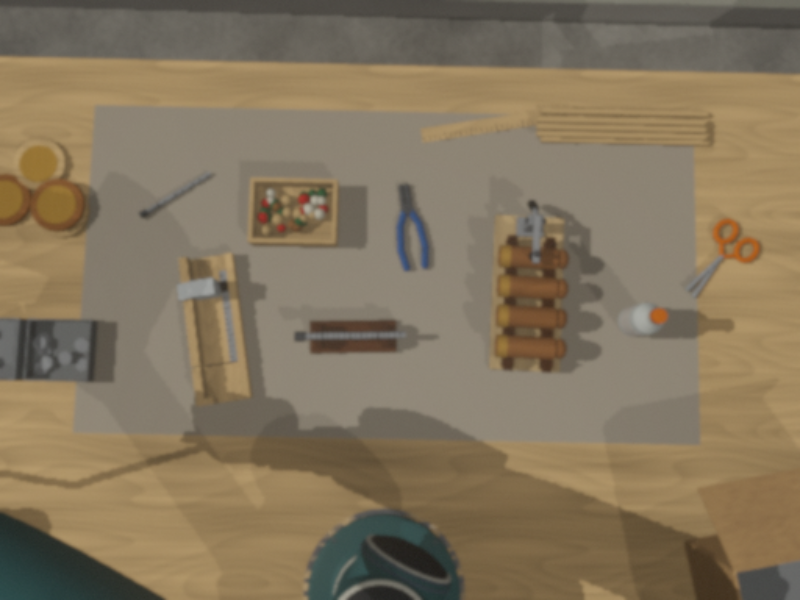

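View pics/side0.png

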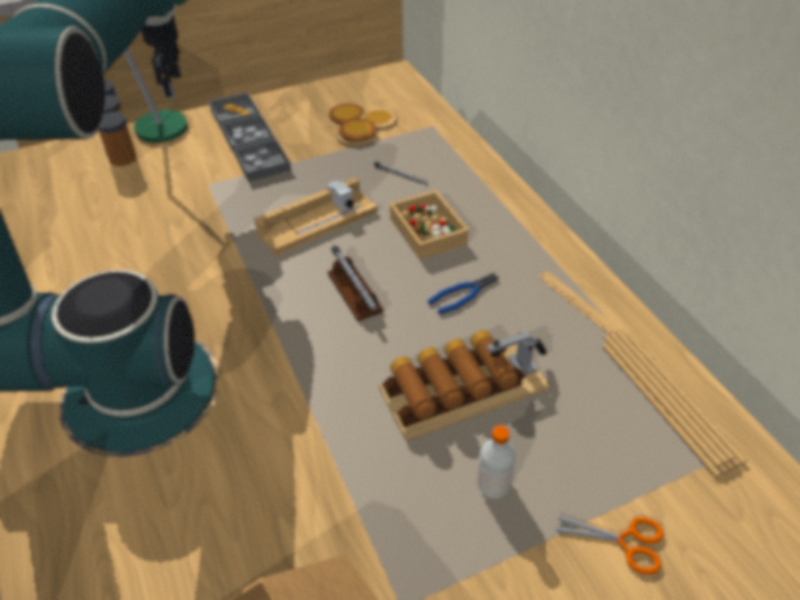

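The pictures show two rod candidates in top0: the one on the dark rest (800-px view 300–410, 336, knob left and tip pointing right at the mouths) and a thinner one on the bench (145–210, 195). The one on the rest fits the description. The handle with the clamp is the top one (530, 257), with its mouth on the left (+y). The jig is at (215, 325), with its kerf near row 365 and its stop near row 288.

```bash
cat > m.py <<'E'
from h import *
def rodfit(P,r=None):
    # P Nx3; axis in xy by PCA
    c=P.mean(0); u=np.linalg.svd((P-c)[:,:2],full_matrices=False)[2][0]
    if u[1]>0:u=-u
    t=(P-c)[:,:2]@u
    return c,u,t
for n in("top","side"):
    p=read_camera(n); C=cloud(p)
    X,Y,Z=C[...,0],C[...,1],C[...,2]
    print(n,"bench z",np.median(Z[(X>.5)&(X<.6)&(Y>-.1)&(Y<0)&(Z<.02)]).round(4))
    def rep(nm,m,):
        P=C[m]; c,u,t=rodfit(P); print(nm,len(P),c.round(4),"u",u.round(4),"deg from -y",np.degrees(np.arctan2(u[0],-u[1])).round(2),"t",t.min().round(4),t.max().round(4)); return c,u
    box=lambda a,b,c,d:(X>a)&(X<b)&(Y>c)&(Y<d)
    rep("rod",box(.42,.5,-.06,.2)&(Z>.040)&(Z<.07)&((Y<-.008)|(Y>.014)|True))
    # slices of rod: by y
    for y in np.arange(-.05,.18,.02):
        m=box(.42,.5,y-.01,y+.01)&(Z>.03)
        if m.sum()>3: print("   y%.2f"%y,m.sum(),X[m].mean().round(4),Z[m].max().round(4))
    for x0 in(.44,.494,.548,.602):
        print("handle band",x0)
        for y in np.arange(-.31,-.15,.01):
            m=box(x0-.05,x0+.05,y-.005,y+.005)&(Z>.064)&(Z<.082)&(abs(X-x0-.0)<.026)
            if m.sum()>3 : print("   y%.3f"%y,m.sum(),X[m].mean().round(4),X[m].min().round(4),X[m].max().round(4),Z[m].max().round(4))
    m=box(.45,.65,.28,.42)&(Z>.058)&(Z<.08)
    if m.sum()>5: rep("stop",m); print(X[m].min(),X[m].max(),Y[m].min(),Y[m].max(),Z[m].max())
    m=box(.35,.75,.25,.45)&(Z>.035)&(Z<.055)
    if m.sum()>5: rep("fence",m)
    a=cv2.resize(p["img"][:,:,::-1],None,fx=6,fy=6,interpolation=cv2.INTER_CUBIC)
    cs={"top":[(185,255,195,235),(110,165,155,262)],"side":[(205,255,150,210),(155,245,105,165)]}[n]
    for i,(u0,u1,v0,v1) in enumerate(cs):
        cv2.imwrite(f"pics/{n}_c{i}.png",a[v0*6:v1*6,u0*6:u1*6])
E
python3 m.py; python3 -c "
import cv2,numpy as np
a=cv2.imread('pics/top_c0.png');b=cv2.imread('pics/top_c1.png');print(a.shape,b.shape)
b=cv2.resize(b,(int(b.shape[1]*600/b.shape[0]),600));a=cv2.resize(a,(420,240));o=np.zeros((600,420+b.shape[1],3),np.uint8);o[:240,:420]=a;o[:,420:]=b
t=cv2.resize(cv2.imread('pics/top0.png')[165:225,130:225],(420,265));o[300:565,:420]=t
cv2.imwrite('pics/crop1.png',o)"
```

```text
top bench z 0.0008
rod 411 [0.4556 0.0756 0.0483] u [ 0.0342 -0.9994] deg from -y 1.96 t -0.098 0.1017
   y-0.03 14 0.4595 0.0525
   y-0.01 35 0.4588 0.0547
   y0.01 90 0.4574 0.0537
   y0.03 28 0.4566 0.0548
   y0.05 28 0.4562 0.0546
   y0.07 29 0.4557 0.0551
   y0.09 28 0.4554 0.054
   y0.11 29 0.455 0.0543
   y0.13 77 0.4538 0.0566
   y0.15 38 0.4529 0.0594
   y0.17 34 0.4524 0.0555
handle band 0.44
   y-0.310 9 0.4427 0.428 0.4529 0.0712
   y-0.300 37 0.4394 0.4252 0.4557 0.0753
   y-0.290 43 0.4402 0.4223 0.4581 0.0817
   y-0.280 42 0.4393 0.4221 0.4578 0.0791
   y-0.270 46 0.4402 0.4219 0.4577 0.0793
   y-0.260 41 0.4405 0.4245 0.4576 0.0799
   y-0.250 43 0.442 0.4241 0.4574 0.0782
   y-0.240 46 0.4414 0.424 0.4572 0.076
   y-0.230 46 0.4412 0.4237 0.4598 0.0808
   y-0.220 46 0.442 0.4262 0.4595 0.079
   y-0.210 47 0.4417 0.426 0.4593 0.078
   y-0.200 41 0.4413 0.4232 0.4589 0.0772
   y-0.190 38 0.4436 0.4257 0.4617 0.077
handle band 0.494
   y-0.310 17 0.4934 0.4834 0.5059 0.0749
   y-0.300 38 0.4935 0.4778 0.5085 0.0761
   y-0.290 41 0.4947 0.4775 0.511 0.0761
   y-0.280 48 0
[... 3920 characters left out ...]
290 32 0.6002 0.5853 0.6206 0.0778
   y-0.280 34 0.5989 0.5836 0.6183 0.0774
   y-0.270 41 0.6008 0.5868 0.6212 0.0804
   y-0.260 24 0.5995 0.5873 0.6194 0.082
   y-0.250 16 0.5908 0.5842 0.5961 0.0749
   y-0.240 13 0.5938 0.588 0.6029 0.0765
   y-0.230 26 0.5991 0.5849 0.614 0.0787
   y-0.220 33 0.6 0.5861 0.6223 0.0755
   y-0.210 32 0.6023 0.586 0.621 0.0778
   y-0.200 28 0.6016 0.5877 0.6195 0.0757
stop 88 [0.5337 0.3295 0.0666] u [ 0.1601 -0.9871] deg from -y 9.21 t -0.0413 0.0383
0.5125420031067591 0.5526575270965828 0.29211397958361285 0.36821155326135 0.07373051736534597
fence 459 [0.5124 0.3262 0.0442] u [ 0.9658 -0.2591] deg from -y 74.98 t -0.1578 0.2403
(240, 420, 3) (642, 330, 3)
```

View pics/crop1.png

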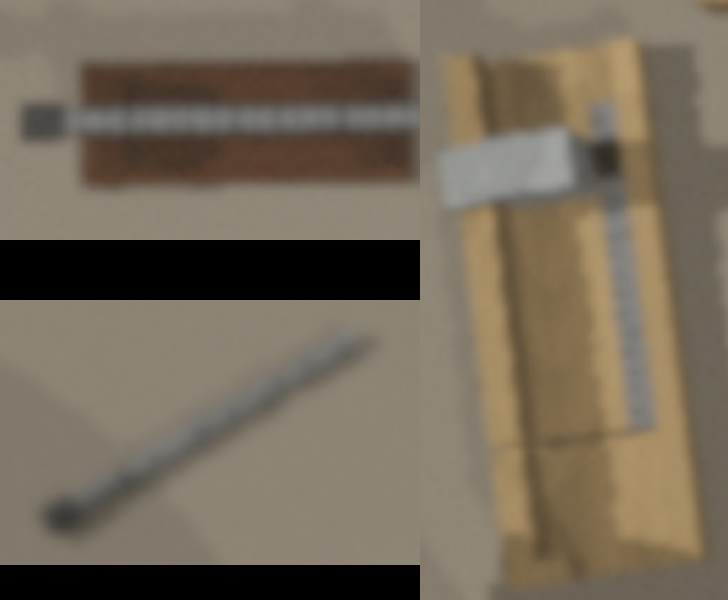

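The crop shows that the rod on the rest (top crop, about 12 mm thick with ring marks, x 20–415) is the right size, while the one lying loose (lower left) is visibly thinner. The jig kerf runs from (500,445) to (650,430) in the crop. Next come the angles and the stop position, alongside the first approach move.

```bash
cat > m2.py <<'E'
from h import *
for n in("top","side"):
    p=read_camera(n); C=cloud(p).reshape(-1,3); X,Y,Z=C.T
    S=[]
    for x0 in(.4405,.4945,.5485,.6025):
        m=(abs(X-x0)<.02)&(Y>-.285)&(Y<-.195)&(Z>.066)&(Z<.08)
        if x0>.6: m&=(Y>-.232)
        from scipy.optimize import least_squares
        P=C[m]
        f=lambda q:np.hypot(P[:,0]-q[0]-q[1]*(P[:,1]+.2),P[:,2]-q[2])-.0205
        r=least_squares(f,[x0,0,.055],loss="soft_l1",f_scale=.002).x
        # front edge: y where the top strip ends
        s=C[(abs(X-x0)<.008)&(Z>.066)&(Y>-.3)]; 
        S.append(r); print(n,"axis x@y=-.2 %.4f slope %.4f z %.4f"%tuple(r),"front y",np.sort(s[:,1])[-5:].round(4))
    m=(abs(X-.456)<.015)&(Y>-.025)&(Y<.15)&(Z>.045)&(Z<.06)
    P=C[m]; 
    r=least_squares(lambda q:np.hypot(P[:,0]-q[0]-q[1]*(P[:,1]-.07),P[:,2]-q[2])-.006,[.456,0,.045],loss="soft_l1",f_scale=.002).x
    print("rod x@y=.07",r.round(4))
    # stop: top face
    m=(abs(X-.533)<.03)&(abs(Y-.345)<.04)&(Z>.062)&(Z<.074); P=C[m][:,:2]
    b=cv2.minAreaRect(P.astype(np.float32)*1000); print("stop rect",b)
    for r in finder.silhouettes("stop_grip",p)[:1]: print(r["confidence"],r["mask"].sum())
    # fence lines: jig outer; fence top z .044-.052
    m=(X>.37)&(X<.65)&(Y>.3)&(Y<.42)&(Z>.043)&(Z<.053); P=C[m]
    k=np.polyfit(P[:,0],P[:,1],1); P=P[abs(np.polyval(k,P[:,0])-P[:,1])<.02];k=np.polyfit(P[:,0],P[:,1],1);print("fence dy/dx",k,len(P),"x",P[:,0].min(),P[:,0].max())
p=read_camera("top")
q=lambda a:at_z(p,*np.array(a,float),.018)
# kerf ends / rule line from crop (crop px -> image px: scale 600/642*6)
s=6*600/642
for a in((80,445),(230,430),(183,105),(218,430)): print(a,q([110+a[0]/s,155+a[1]/s]).round(4))
E
python3 m2.py
```

```text
top axis x@y=-.2 0.4425 slope 0.0282 z 0.0536 front y [-0.1886 -0.1885 -0.1885 -0.1884 -0.1881]
top axis x@y=-.2 0.4964 slope 0.0336 z 0.0537 front y [-0.191  -0.1909 -0.1908 -0.1908 -0.1906]
top axis x@y=-.2 0.5504 slope 0.0193 z 0.0538 front y [0.3535 0.3559 0.3563 0.3589 0.3595]
top axis x@y=-.2 0.6042 slope -0.0149 z 0.0538 front y [-0.1932 -0.1931 -0.193  -0.1926 -0.1926]
rod x@y=.07 [ 0.4561 -0.0402  0.045 ]
stop rect ((532.7459716796875, 348.16387939453125), (30.76643943786621, 66.04783630371094), 11.0701265335083)
0.69 299
fence dy/dx [0.17417467 0.27786251] 413 x 0.37094784567823486 0.5899227872377681
side axis x@y=-.2 0.4436 slope 0.0312 z 0.0540 front y [1.4497 1.4525 1.4553 1.4558 1.4567]
side axis x@y=-.2 0.4977 slope 0.0364 z 0.0540 front y [1.4528 1.4536 1.4564 1.4593 1.4596]
side axis x@y=-.2 0.5508 slope 0.0201 z 0.0540 front y [0.3446 1.4437 1.4439 1.4469 1.4633]
side axis x@y=-.2 0.6047 slope -0.0271 z 0.0542 front y [-0.1994 -0.1993 -0.1967 -0.1962 -0.1949]
rod x@y=.07 [ 0.4557 -0.0358  0.0446]
stop rect ((534.625732421875, 333.7285461425781), (31.906641006469727, 50.29083251953125), 7.459726810455322)
0.58 216
fence dy/dx [0.15308305 0.28028074] 165 x 0.37058330246918764 0.5915025019594069
(80, 445) [0.3949 0.3568 0.018 ]
(230, 430) [0.404 0.281 0.018]
(183, 105) [0.5702 0.3127 0.018 ]
(218, 430) [0.4039 0.2871 0.018 ]
```

>>> {"method": "play_rows", "body": {
  "series": [
    [8.54,1.7,-4,0,-7],
    [8.54,1.7,-4,0,-7],
    [8.54,1.7,-4,0,-7],
    [8.54,1.7,-4,0,-7],
    [8.54,1.7,-4,0,-7],
    [8.54,1.7,-4,0,-7],
    [8.54,1.7,-4,0,-7],
    [8.54,1.7,-4,-2,-7],
    [8.54,1.7,-4,-2,-7],
    [8.54,1.7,-4,-2,-5]
  ]
}}

```text
time_s: 2.18
tool_pos: [0.4115, 0.2512, 0.2514]
orientation: [0.709, 0.705, 0.001, 0.0]
contact_force: [1.4, -0.2, 0.6]
width: 0.997
gripper_force: 0.0
```

>>> {"method": "play_rows", "body": {
  "series": [
    [8.54,1,-3.7,0,0.6],
    [8.54,1,-3.7,0,1],
    [8.54,1,-3.7,-2,1],
    [8.54,1,-3.4,-2,0],
    [8.54,0,0,-3,0],
    [8.54,0,0,-2,0],
    [8.54,0,0,0,0],
    [8.54,0,0,0,0]
  ]
}}

```text
time_s: 2.85
tool_pos: [0.4507, 0.1092, 0.1623]
orientation: [0.691, 0.723, -0.001, -0.0]
contact_force: [0.6, -0.0, 0.0]
width: 1.0
gripper_force: 0.0
```

>>> {"method": "play_rows", "body": {
  "series": [
    [8.54,0.4,-0.6,-2,-0.4],
    [8.54,0,0,-2,0],
    [8.54,0,0,-1.6,0],
    [8.54,0,0,-0.7,0],
    [8.54,0,0,0,0],
    [8.54,0,0,0,0]
  ]
}}

```text
time_s: 3.35
tool_pos: [0.4554, 0.1037, 0.1008]
orientation: [0.693, 0.721, 0.001, 0.0]
contact_force: [-0.3, -0.3, -0.6]
width: 0.997
gripper_force: 0.0
```

>>> {"method": "play_rows", "body": {
  "series": [
    [0,0,0,0,0],
    [0,0,0,0,0],
    [0,0,0,0,0],
    [0,0,0,0,0],
    [0,0,0,0,0],
    [0,0,0,0,0],
    [0,0,0,0,0],
    [0,0,0,0,0]
  ]
}}

```text
time_s: 4.02
tool_pos: [0.4549, 0.1033, 0.0996]
orientation: [0.693, 0.721, -0.0, -0.0]
contact_force: [-3.8, -0.5, 5.7]
width: 0.117
gripper_force: 58.5
```

>>> {"method": "play_rows", "body": {
  "series": [
    [0,0,0,1,0],
    [0,0,0,2,0],
    [0,0,0,2,0],
    [0,3,-2.7,0,-1],
    [0,3,-2.7,0,-1],
    [0,3,-2.7,0,-1],
    [0,3,-2.7,0,-0.8],
    [0,3,-2.7,0,0],
    [0,0.4,0,0,0],
    [0,0,0,0,0],
    [0,0,0,0,0]
  ]
}}

```text
time_s: 4.93
tool_pos: [0.6086, -0.0317, 0.1491]
orientation: [0.717, 0.697, -0.0, -0.0]
contact_force: [0.1, 0.1, -2.8]
width: 0.117
gripper_force: 59.1
```

```bash
cat > m3.py <<'E'
from h import *
from scipy.optimize import least_squares
import sys
s=ctrl.sense(); T=np.array(s["tool_pos"]); q=s["orientation"]; print(s["time_s"],T.round(4),"yaw",np.degrees(2*np.arctan2(q[1],q[0])).round(2)-90,np.round(s["contact_force"],1))
rz=T[2]-.0546
for n in("top","side"):
    p=read_camera(n); C=cloud(p).reshape(-1,3); X,Y,Z=C.T
    ax=T[0]-.036*0
    m=(abs(X-T[0])<.02)&(Y<T[1]-.03)&(Y>T[1]-.145)&(abs(Z-rz)<.012)&(Y>-.185); P=C[m]
    r=least_squares(lambda a:np.hypot(P[:,0]-a[0]-a[1]*(P[:,1]-T[1]),P[:,2]-a[2])-.006,[T[0],0,rz],loss="soft_l1",f_scale=.002).x
    print(n,len(P),"rod x@tcp y %.4f slope %.4f z %.4f (pred z %.4f)"%(*r,rz),"tip y",np.sort(P[:,1])[:4].round(4))
    k=6;a=cv2.resize(p["img"][:,:,::-1],None,fx=k,fy=k,interpolation=cv2.INTER_CUBIC)
    u,v=pix(p,[.607,-.13,.06]); u,v=int(u*k),int(v*k); cv2.imwrite(f"pics/{n}_{sys.argv[1]}.png",a[max(v-250,0):v+250,max(u-350,0):u+350])
E
python3 m3.py a
```

```text
4.9333 [ 0.6086 -0.0317  0.1491] yaw -1.6099999999999994 [ 0.1  0.1 -2.8]
top 73 rod x@tcp y 0.6095 slope 0.0353 z 0.0941 (pred z 0.0945) tip y [-0.16   -0.1597 -0.1596 -0.1596]
side 116 rod x@tcp y 0.6097 slope 0.0379 z 0.0943 (pred z 0.0945) tip y [-0.1688 -0.1657 -0.1654 -0.1652]
```

>>> {"method": "play_rows", "body": {
  "series": [
    [0,0,-0.3,-1,0.4],
    [0,0,-0.5,-1,0],
    [0,0,-0.6,-0.5,0],
    [0,0,-0.5,0,0],
    [0,0,-0.2,0,0],
    [0,0,0,0,0],
    [0,0,0,0,0]
  ]
}}

```text
time_s: 5.62
tool_pos: [0.609, -0.0529, 0.1248]
orientation: [0.715, 0.7, 0.0, 0.0]
contact_force: [-0.3, 0.2, -3.2]
width: 0.113
gripper_force: 59.1
```

>>> {"method": "play_rows", "body": {
  "series": [
    [0,-0.06,-0.1,0,0],
    [0,0,-0.1,0,0],
    [0,0,-0.1,0,0],
    [0,0,-0.1,0,0],
    [0,0,-0.1,0,0],
    [0,0,0,0,0]
  ]
}}

```text
time_s: 6.12
tool_pos: [0.6083, -0.0578, 0.1244]
orientation: [0.714, 0.7, 0.0, 0.0]
contact_force: [-0.1, 0.4, -2.4]
width: 0.117
gripper_force: 59.1
```

```bash
python3 m3.py b
```

```text
6.1167 [ 0.6083 -0.0578  0.1244] yaw -1.1899999999999977 [-0.1  0.4 -2.4]
top 60 rod x@tcp y 0.6110 slope 0.0423 z 0.0688 (pred z 0.0698) tip y [-0.185  -0.1844 -0.1841 -0.1822]
side 107 rod x@tcp y 0.6077 slope 0.0021 z 0.0690 (pred z 0.0698) tip y [-0.1847 -0.1841 -0.184  -0.183 ]
```

>>> {"method": "play_rows", "body": {
  "series": [
    [0,0,-0.1,0,0],
    [0,0,-0.1,0,0],
    [0,0,-0.1,0,0],
    [0,0,-0.1,0,0],
    [0,0,0,0,0]
  ]
}}

```text
time_s: 6.63
tool_pos: [0.6083, -0.0619, 0.1244]
orientation: [0.714, 0.7, -0.0, -0.0]
contact_force: [0.3, 0.2, -1.3]
width: 0.114
gripper_force: 59.1
```

>>> {"method": "play_rows", "body": {
  "series": [
    [0,0,-0.1,0,0],
    [0,0,-0.1,0,0],
    [0,0,-0.1,0,0],
    [0,0,0,0,0]
  ]
}}

```text
time_s: 6.97
tool_pos: [0.6083, -0.0639, 0.1243]
orientation: [0.714, 0.7, 0.001, -0.001]
contact_force: [-0.1, 9.8, -2.4]
width: 0.119
gripper_force: 59.1
```

>>> {"method": "play_rows", "body": {
  "series": [
    [0,0,0.4,0,0],
    [0,-0.03,0.4,-0.2,0],
    [0,-0.04,0.2,-0.6,0],
    [0,0,0,-0.5,0],
    [0,0,0,-0.18,0],
    [0,0,0,0,0],
    [0,0,0,0,0]
  ]
}}

```text
time_s: 7.55
tool_pos: [0.6075, -0.0548, 0.1093]
orientation: [0.714, 0.7, -0.0, -0.0]
contact_force: [0.1, -0.4, -2.7]
width: 0.112
gripper_force: 59.1
```

```bash
python3 m3.py c; python3 -c "
import cv2,numpy as np
a=cv2.imread('pics/top_c.png');b=cv2.imread('pics/side_c.png');print(a.shape,b.shape)
w=min(a.shape[1],b.shape[1]);o=np.vstack([a[100:400,:w],b[100:400,:w]]);cv2.imwrite('pics/crop2.png',o)"
```

```text
7.55 [ 0.6075 -0.0548  0.1093] yaw -1.2000000000000028 [ 0.1 -0.4 -2.7]
top 64 rod x@tcp y 0.6122 slope 0.0633 z 0.0538 (pred z 0.0547) tip y [-0.1844 -0.1837 -0.1835 -0.1832]
side 104 rod x@tcp y 0.6087 slope 0.0243 z 0.0538 (pred z 0.0547) tip y [-0.1849 -0.1842 -0.1839 -0.1804]
(500, 700, 3) (500, 700, 3)
```

View pics/crop2.png

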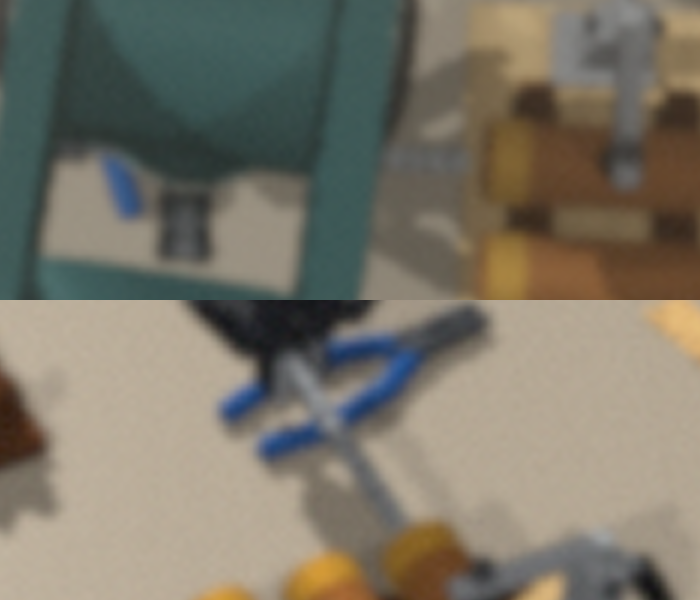

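The crop shows the rod (390–470, 159 in the top half) lined up with the clamped handle's ferrule, with its tip just before the mouth. I'll insert it now.

>>> {"method": "play_rows", "body": {
  "series": [
    [0,-0.01,-0.4,0,0],
    [0,-0.01,-0.4,0,0],
    [0,-0.01,-0.3,0,0],
    [0,-0.01,-0.3,0,0],
    [0,-0.01,-0.3,0,0],
    [0,-0.01,-0.3,0,0],
    [0,0,0,0,0]
  ]
}}

```text
time_s: 8.23
tool_pos: [0.6069, -0.0753, 0.1095]
orientation: [0.715, 0.7, -0.0, -0.0]
contact_force: [-1.0, 0.3, -2.5]
width: 0.115
gripper_force: 59.1
```

>>> {"method": "play_rows", "body": {
  "series": [
    [0,-0.015,-0.5,0,0],
    [0,-0.015,-0.5,0,0],
    [0,-0.015,-0.5,0,0],
    [0,-0.015,-0.5,0,0],
    [0,-0.015,-0.5,0,0],
    [0,-0.015,-0.5,0,0],
    [0,0,0,0,0]
  ]
}}

```text
time_s: 8.82
tool_pos: [0.6061, -0.1057, 0.1096]
orientation: [0.715, 0.699, -0.0, 0.0]
contact_force: [0.3, 0.7, -2.2]
width: 0.117
gripper_force: 59.1
```

>>> {"method": "play_rows", "body": {
  "series": [
    [0,-0.01,-0.3,0,0],
    [0,-0.01,-0.3,0,0],
    [0,-0.01,-0.2,0,0],
    [0,0,0,0,0]
  ]
}}

```text
time_s: 9.15
tool_pos: [0.6058, -0.113, 0.1096]
orientation: [0.714, 0.7, -0.0, 0.0]
contact_force: [-0.1, -0.5, -2.7]
width: 0.114
gripper_force: 59.1
```

>>> {"method": "play_rows", "body": {
  "series": [
    [0,-0.006,-0.2,0,0],
    [0,-0.006,-0.2,0,0],
    [0,0,0,0,0]
  ]
}}

```text
time_s: 9.4
tool_pos: [0.6057, -0.1141, 0.1092]
orientation: [0.714, 0.7, 0.002, -0.002]
contact_force: [-0.2, 25.7, -1.7]
width: 0.12
gripper_force: 59.1
```

>>> {"method": "play_rows", "body": {
  "series": [
    [0,0,0.25,0,0],
    [0,0,0,0,0],
    [4,0,0,0,0],
    [6,0,0,0,0],
    [6,0,0,0,0],
    [6,0,0,0,0]
  ]
}}

```text
time_s: 9.9
tool_pos: [0.6057, -0.1145, 0.1098]
orientation: [0.715, 0.7, 0.0, 0.0]
contact_force: [-0.3, -0.0, 0.2]
width: 0.675
gripper_force: 0.0
```

>>> {"method": "play_rows", "body": {
  "series": [
    [6,0,0,2,0],
    [6,0,0,3,0],
    [6,0,1,3,0],
    [6,-2,4,1,0],
    [6,-2,4,0,0],
    [6,-2,4,0,7],
    [6,-2,4,0,7],
    [6,0,4,0,0],
    [6,0,4,0,0],
    [6,0,4,0,0],
    [6,0,4,0,0]
  ]
}}

```text
time_s: 10.82
tool_pos: [0.5312, 0.2058, 0.1992]
orientation: [0.624, 0.781, 0.0, 0.0]
contact_force: [1.4, 0.0, 0.5]
width: 0.703
gripper_force: 0.0
```

```bash
cat > m4.py <<'E'
from h import *
import sys
for n in("top","side"):
    p=read_camera(n); C=cloud(p).reshape(-1,3); X,Y,Z=C.T
    m=(abs(X-.609)<.015)&(Y>-.188)&(Y<0)&(Z>.03)&(Z<.085); P=C[m]
    k=np.polyfit(P[:,1],P[:,0],1);print(n,len(P),"slope %.4f"%k[0],"y",np.sort(P[:,1])[-6:].round(4),"z near/far",P[P[:,1]<-.15][:,2].max().round(4),P[(P[:,1]>-.09)&(P[:,1]<-.07)][:,2].max().round(4))
    # photometric profile along axis at height .055+.006
    y=np.arange(-.23,.0,.0005); g=p["img"].astype(np.float32).mean(2)
    pr=0
    for o in(-.003,0,.003):
        q=pix(p,np.stack([.6037+.001+.029*(y+.2)+o,y,np.full_like(y,.060)],-1)).astype(np.float32)
        pr=pr+cv2.remap(g,q[:,0][None],q[:,1][None],cv2.INTER_CUBIC)[0]/3
    print(" ".join("%.0f:%.0f"%(a*1000,b) for a,b in zip(y[::4],pr[::4])))
    K=6;a=cv2.resize(p["img"][:,:,::-1],None,fx=K,fy=K,interpolation=cv2.INTER_CUBIC)
    u,v=pix(p,[.607,-.13,.06]); u,v=int(u*K),int(v*K); cv2.imwrite(f"pics/{n}_{sys.argv[1]}.png",a[max(v-150,0):v+150,max(u-350,0):u+350])
    print(u,v)
a,b=cv2.imread(f"pics/top_{sys.argv[1]}.png"),cv2.imread(f"pics/side_{sys.argv[1]}.png")
w=min(a.shape[1],b.shape[1]);cv2.imwrite(f"pics/crop_{sys.argv[1]}.png",np.vstack([a[:,:w],b[:,:w]]))
E
python3 m4.py d
```

```text
top 231 slope 0.0327 y [-0.0455 -0.0429 -0.0429 -0.0428 -0.0427 -0.0427] z near/far 0.0607 0.0537
-230:96 -228:96 -226:96 -224:96 -222:97 -220:97 -218:97 -216:101 -214:107 -212:113 -210:118 -208:121 -206:122 -204:122 -202:122 -200:120 -198:117 -196:111 -194:107 -192:107 -190:113 -188:121 -186:125 -184:126 -182:126 -180:127 -178:128 -176:128 -174:126 -172:124 -170:127 -168:130 -166:130 -164:127 -162:124 -160:124 -158:128 -156:128 -154:127 -152:127 -150:130 -148:132 -146:130 -144:125 -142:121 -140:123 -138:128 -136:129 -134:129 -132:129 -130:132 -128:134 -126:133 -124:131 -122:129 -120:129 -118:131 -116:131 -114:128 -112:128 -110:131 -108:132 -106:131 -104:129 -102:127 -100:128 -98:127 -96:124 -94:119 -92:119 -90:123 -88:129 -86:130 -84:129 -82:127 -80:129 -78:132 -76:131 -74:128 -72:125 -70:125 -68:124 -66:120 -64:107 -62:93 -60:85 -58:82 -56:82 -54:82 -52:82 -50:83 -48:87 -46:94 -44:109 -42:126 -40:136 -38:140 -36:137 -34:129 -32:121 -30:113 -28:108 -26:105 -24:100 -22:94 -20:90 -18:89 -16:94 -14:101 -12:106 -10:115 -8:126 -6:134 -4:139 -2:143
1782 972
side 141 slope 0.0311 y [-0.051
[... 337 characters left out ...]
68:138 -166:141 -164:142 -162:143 -160:142 -158:141 -156:140 -154:139 -152:138 -150:137 -148:139 -146:141 -144:141 -142:141 -140:141 -138:141 -136:141 -134:142 -132:141 -130:141 -128:140 -126:137 -124:133 -122:129 -120:127 -118:124 -116:122 -114:119 -112:118 -110:117 -108:116 -106:117 -104:121 -102:124 -100:128 -98:134 -96:137 -94:136 -92:134 -90:129 -88:124 -86:119 -84:113 -82:106 -80:96 -78:86 -76:77 -74:72 -72:71 -70:71 -68:72 -66:74 -64:79 -62:88 -60:100 -58:113 -56:127 -54:139 -52:147 -50:152 -48:155 -46:156 -44:156 -42:156 -40:155 -38:155 -36:156 -34:156 -32:156 -30:156 -28:156 -26:157 -24:157 -22:156 -20:155 -18:153 -16:152 -14:150 -12:144 -10:135 -8:125 -6:117 -4:110 -2:106
1774 1197
```

View pics/crop_d.png

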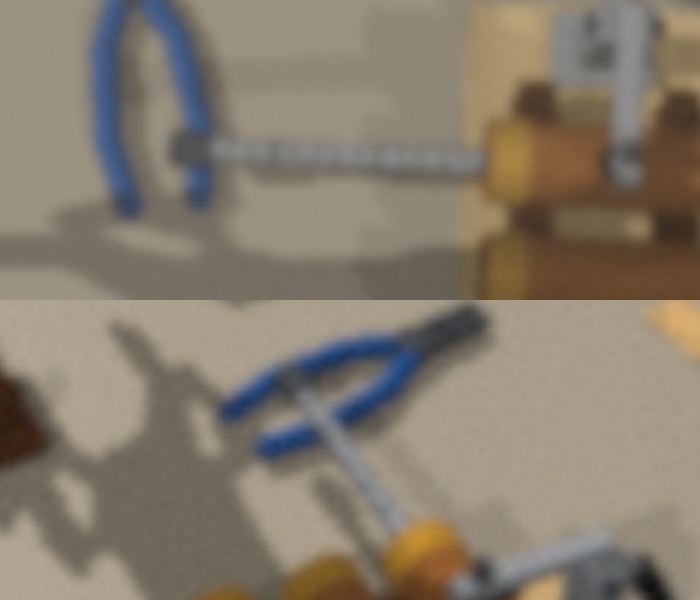

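```bash
python3 - <<'E'
from h import *
p=read_camera("top"); C=cloud(p).reshape(-1,3);X,Y,Z=C.T
for x0 in np.arange(.4,.66,.02):
    m=(abs(X-x0)<.01)&(Y>.2)&(Y<.45)&(Z>.008)
    y=Y[m];z=Z[m]; f=z>.040
    if len(y): print("%.2f"%x0,"jig y %.4f..%.4f"%(y.min(),y.max()),"fence y %.4f..%.4f"%(y[f].min(),y[f].max()) if f.any() else "", "zmax %.3f"%z.max())
print("block -y end",at_z(p,138.2,181.7,.068))
for n in("top","side"):
    q=read_camera(n)
    for r in finder.place_of("stop_grip",q)[:2]: print(n,r["confidence"],at_z(q,r["at"][0]*512,r["at"][1]*384,.05).round(4))
s=ctrl.sense();print(s["time_s"],s["tool_pos"])
E
```

```text
0.40 jig y 0.2001..0.2399 fence y 0.2001..0.2399 zmax 0.489
0.42 jig y 0.2000..0.4329 fence y 0.2000..0.2476 zmax 0.485
0.44 jig y 0.2271..0.4404 fence y 0.2271..0.2526 zmax 0.483
0.46 jig y 0.2004..0.4381 fence y 0.2004..0.2596 zmax 0.480
0.48 jig y 0.2002..0.4475 fence y 0.2002..0.2672 zmax 0.478
0.50 jig y 0.2000..0.3379 fence y 0.2000..0.2839 zmax 0.475
0.52 jig y 0.2005..0.3210 fence y 0.2005..0.2877 zmax 0.473
0.54 jig y 0.2000..0.2872 fence y 0.2000..0.2872 zmax 0.468
0.56 jig y 0.2004..0.4495 fence y 0.2004..0.2870 zmax 0.464
0.58 jig y 0.2007..0.4422 fence y 0.2007..0.2419 zmax 0.450
0.62 jig y 0.2002..0.2002 fence y 0.2002..0.2002 zmax 0.042
0.64 jig y 0.2001..0.4323  zmax 0.025
block -y end [0.54105273 0.31137629 0.068     ]
side 0.74 [ 0.6673 -0.0679  0.05  ]
side 0.66 [0.5226 0.3503 0.05  ]
11.1667 [0.5317356  0.20295392 0.19870401]
```

>>> {"method": "play_rows", "body": {
  "series": [
    [8.54,0,3,0,-1.5],
    [8.54,0.1,3.5,0,-2],
    [8.54,0.1,3.5,0,0],
    [8.54,0,3.4,0,0],
    [8.54,0,0,-1.5,0],
    [8.54,0,0,-1.5,0],
    [8.54,0,0,0,0],
    [8.54,0,0,0,0]
  ]
}}

```text
time_s: 11.83
tool_pos: [0.5335, 0.3363, 0.1674]
orientation: [0.648, 0.762, -0.001, -0.0]
contact_force: [-0.1, -1.3, 0.1]
width: 1.001
gripper_force: 0.0
```

```bash
python3 - <<'E'
from h import *
s=ctrl.sense();q=s["orientation"];print(s["time_s"],np.round(s["tool_pos"],4),np.degrees(2*np.arctan2(q[1],q[0]))-90)
o=[]
for n,c in(("top",(125,185)),("side",(213,128))):
    p=read_camera(n);K=7;a=cv2.resize(p["img"][:,:,::-1],None,fx=K,fy=K,interpolation=cv2.INTER_CUBIC)
    u,v=pix(p,[.534,.337,.05]);u,v=int(u*K),int(v*K);o.append(a[v-250:v+250,u-200:u+200])
cv2.imwrite("pics/stop1.png",np.hstack(o))
E
```

```text
11.8333 [0.5335 0.3363 0.1674] 9.220926698496129
```

View pics/stop1.png

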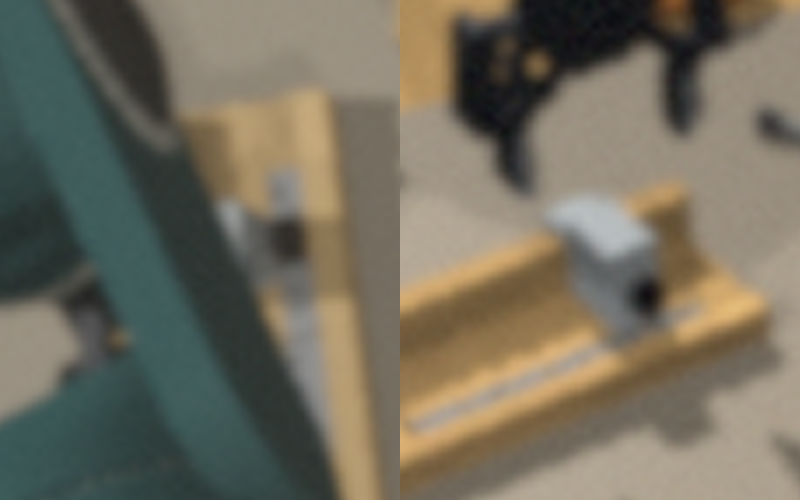

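In the side half, the block (560–660, 200–330) sits centred under the open fingers (515,150 and 685,95), so I'll descend and grip.

>>> {"method": "play_rows", "body": {
  "series": [
    [8.54,0,0,-2,0],
    [8.54,0,0,-2,0],
    [8.54,0,0,-1.6,0],
    [8.54,0,0,-0.7,0],
    [8.54,0,0,0,0],
    [8.54,0,0,0,0]
  ]
}}

```text
time_s: 12.43
tool_pos: [0.534, 0.3377, 0.1066]
orientation: [0.648, 0.762, 0.0, 0.0]
contact_force: [0.1, 0.1, 0.2]
width: 0.998
gripper_force: 0.0
```

>>> {"method": "play_rows", "body": {
  "series": [
    [2,0,0,0,0],
    [2,0,0,0,0],
    [2,0,0,0,0],
    [2,0,0,0,0],
    [2,0,0,0,0],
    [2,0,0,0,0]
  ]
}}

```text
time_s: 12.93
tool_pos: [0.5338, 0.3381, 0.1063]
orientation: [0.647, 0.762, 0.0, 0.0]
contact_force: [-1.1, -2.4, 5.1]
width: 0.343
gripper_force: 59.2
```

>>> {"method": "play_rows", "body": {
  "series": [
    [2,-1,-0.16,0,0],
    [2,-1.5,-0.24,0,0],
    [2,-1.5,-0.24,0,0],
    [2,-1.5,-0.24,0,0],
    [2,-1.5,-0.24,0,0],
    [2,-1.5,-0.24,0,0],
    [2,-1,-0.16,0,0],
    [2,0,0,0,0],
    [2,0,0,0,0]
  ]
}}

```text
time_s: 13.68
tool_pos: [0.438, 0.3217, 0.1062]
orientation: [0.647, 0.762, -0.001, 0.001]
contact_force: [0.3, -13.8, 9.0]
width: 0.341
gripper_force: 61.7
```

>>> {"method": "play_rows", "body": {
  "series": [
    [2,-0.3,-0.05,0,0],
    [2,-0.3,-0.05,0,0],
    [2,-0.3,-0.05,0,0],
    [2,0,0,0,0],
    [2,0,0,0,0]
  ]
}}

```text
time_s: 14.1
tool_pos: [0.4295, 0.3202, 0.1062]
orientation: [0.647, 0.762, -0.001, 0.001]
contact_force: [-0.9, -15.0, 11.2]
width: 0.344
gripper_force: 61.9
```

>>> {"method": "play_rows", "body": {
  "series": [
    [2,-0.3,-0.07,0,0],
    [2,-0.3,-0.07,0,0],
    [2,-0.3,-0.07,0,0],
    [2,0,-0.05,0,0],
    [2,0,0,0,0]
  ]
}}

```text
time_s: 14.52
tool_pos: [0.4204, 0.3184, 0.1063]
orientation: [0.647, 0.762, 0.0, 0.0]
contact_force: [-1.4, -3.9, 7.7]
width: 0.343
gripper_force: 61.5
```

>>> {"method": "play_rows", "body": {
  "series": [
    [2,-0.2,-0.035,0,0],
    [2,-0.2,-0.035,0,0],
    [2,0,0,0,0],
    [2,0,0,0,0]
  ]
}}

```text
time_s: 14.85
tool_pos: [0.4165, 0.3178, 0.1063]
orientation: [0.647, 0.762, 0.0, 0.0]
contact_force: [0.2, -4.6, 7.8]
width: 0.344
gripper_force: 61.4
```

>>> {"method": "play_rows", "body": {
  "series": [
    [2,-0.15,-0.025,0,0],
    [2,-0.15,-0.025,0,0],
    [2,0,0,0,0],
    [2,0,0,0,0]
  ]
}}

```text
time_s: 15.18
tool_pos: [0.4141, 0.3173, 0.1063]
orientation: [0.647, 0.762, 0.001, 0.001]
contact_force: [7.9, -2.5, 4.3]
width: 0.343
gripper_force: 61.3
```

>>> {"method": "play_rows", "body": {
  "series": [
    [2,-0.1,-0.02,0,0],
    [2,0,0,0,0],
    [2,0,0,0,0]
  ]
}}

```text
time_s: 15.43
tool_pos: [0.4138, 0.3173, 0.1064]
orientation: [0.647, 0.762, 0.002, 0.002]
contact_force: [18.1, -0.3, -3.4]
width: 0.345
gripper_force: 60.8
```

>>> {"method": "play_rows", "body": {
  "series": [
    [2,0.7,0.12,0,0],
    [2,1,0.17,0,0],
    [2,1,0.17,0,0],
    [2,1,0.17,0,0],
    [2,1,0.17,0,0],
    [2,0.3,0.06,0,0],
    [2,0,0,0,0],
    [2,0,0,0,0],
    [2,0,0,0,0]
  ]
}}

```text
time_s: 16.18
tool_pos: [0.4629, 0.3258, 0.1063]
orientation: [0.647, 0.762, 0.001, 0.001]
contact_force: [3.6, -2.3, 5.5]
width: 0.346
gripper_force: 62.5
```

>>> {"method": "play_rows", "body": {
  "series": [
    [2,0.08,0.01,0,0],
    [2,0,0,0,0],
    [2,0,0,0,0]
  ]
}}

```text
time_s: 16.43
tool_pos: [0.4633, 0.3259, 0.1063]
orientation: [0.647, 0.762, 0.0, 0.0]
contact_force: [-0.1, -3.4, 7.7]
width: 0.342
gripper_force: 62.7
```

>>> {"method": "play_rows", "body": {
  "series": [
    [8.54,0,0,0,0],
    [8.54,0,0,0,0],
    [8.54,0,0,0,0],
    [8.54,0,0,0,0],
    [8.54,0,0,2,0],
    [8.54,0,0,3,0],
    [8.54,0,0,4,0],
    [8.54,0,0,4,0],
    [8.54,-2,4,1,0],
    [8.54,-3,4,1,0],
    [8.54,-3,4,0,0],
    [8.54,-3,4,0,0]
  ]
}}

```text
time_s: 17.43
tool_pos: [0.3695, 0.4629, 0.2537]
orientation: [0.648, 0.762, 0.001, -0.0]
contact_force: [1.0, 0.1, 0.3]
width: 1.003
gripper_force: 0.0
```

>>> {"method": "play_rows", "body": {
  "series": [
    [8.54,-2,4,0,0],
    [8.54,-2,4,0,0],
    [8.54,-2,4,0,0],
    [8.54,-1,4,0,0],
    [8.54,0,0,0,0],
    [8.54,0,0,0,0]
  ]
}}

```text
time_s: 17.93
tool_pos: [0.3037, 0.6149, 0.2516]
orientation: [0.646, 0.763, -0.001, 0.0]
contact_force: [0.9, -0.4, 0.7]
width: 1.0
gripper_force: 0.0
```

```bash
python3 m4.py e | grep -v : ; python3 - <<'E'
from h import *
o=[]
for n in("top","side"):
    p=read_camera(n);K=7;a=cv2.resize(p["img"][:,:,::-1],None,fx=K,fy=K,interpolation=cv2.INTER_CUBIC)
    # mark expected ticks in world: kerf face line, camera frame
    u,v=pix(p,[.463,.31,.03]);u,v=int(u*K),int(v*K);b=a[v-300:v+300,u-200:u+200].copy()
    e=np.array([.9853,.171,0]);f=np.array([-.171,.9853,0]);z=np.array([.4142,.3174,0])-.015*e
    for s,c in((0,(0,0,255)),(.05,(0,255,0)),(.1,(255,0,0))):
        q=pix(p,z+s*e-.05*f+[0,0,.018])*K-[u-200,v-300]; cv2.circle(b,tuple(int(t) for t in q),4,c,-1)
    o.append(b)
    C=cloud(p).reshape(-1,3);m=(abs(C[:,0]-.463)<.04)&(abs(C[:,1]-.326)<.022)&(C[:,2]>.06)&(C[:,2]<.076)
    s=(C[m]-z)@e; print(n,m.sum(),"stop along slide",np.percentile(s,[2,50,98]).round(4))
cv2.imwrite("pics/stop2.png",np.hstack(o))
s=ctrl.sense();print(s["time_s"],s["tool_pos"],s["contact_force"])
E
```

```text
top 231 slope 0.0351 y [-0.0455 -0.043  -0.0429 -0.0428 -0.0427 -0.0427] z near/far 0.0609 0.0515
1782 972
side 142 slope 0.0305 y [-0.051  -0.0505 -0.0493 -0.049  -0.0482 -0.0471] z near/far 0.0589 0.0517
1774 1197
top 174 stop along slide [0.0509 0.0655 0.0797]
side 67 stop along slide [0.0489 0.0641 0.0817]
18.1333 [0.30533974 0.61261432 0.25321202] [ 0.26701879 -0.08872429  0.03475436]
```

View pics/stop2.png

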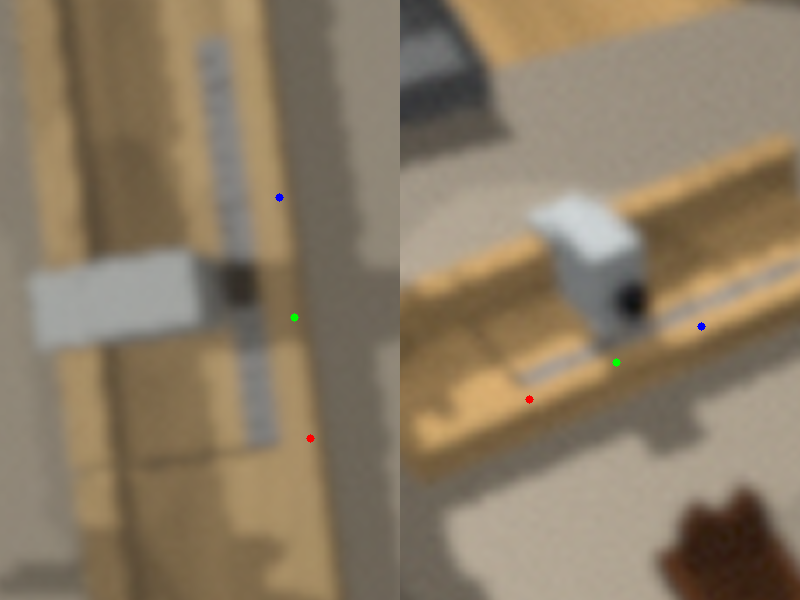

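View pics/crop_e.png

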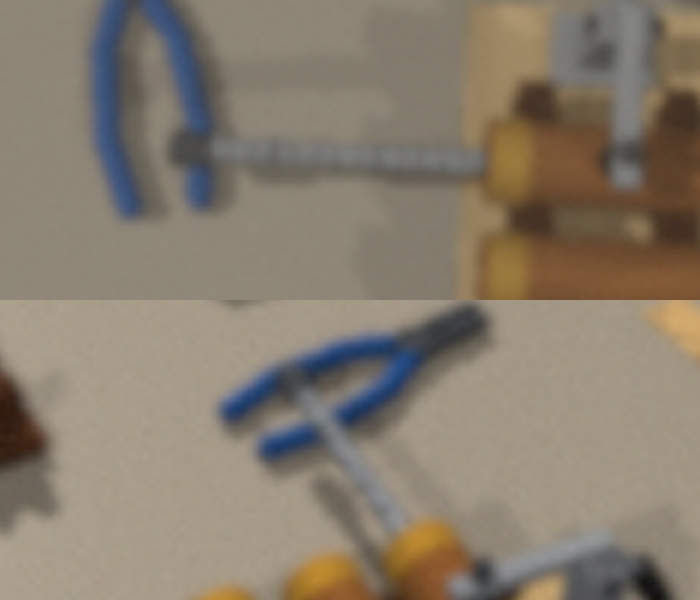

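The stop picture shows the kerf line at (275,442), level with the red zero mark, so the zero at the slide's end agrees with the kerf. The stop face sits at about 50 mm. The rod is at rest in the clamped handle with its knob at (188,150), the same place as before, so I'm handing in.

```bash
python3 -c "
from plant import ctrl; print(ctrl.sign_off())"
```

```text
the job is handed in; nothing more can be done
None
```

I've handed the job in: the rod lies bottomed in the clamped handle's bore, which measured about 50 mm deep, and the length stop is set to 50 mm; sign-off returned no verdict.

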